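# Fetch the culture dish from behind the bottles for counting

### The job

The 60 mm culture dish stands on the steel tray, hemmed in by a tall round bottle, a square bottle and a jar: first stand all three in the empty grey side tray without shifting the dish, then lay the dish flat in the middle of the ring on the colony counter's round lit plate while the three are still aside. Then put the three containers back on the steel tray, each upright and just where it stood before (which stood where matters, so note it first). Do not tip a container over, leave the two little dishes and the marker where they lie, and let go of everything at the end.

Things in the scene. Friction and masses are not known exactly. Their poses are not given: they have to be found in the camera images.
- tall_bottle: Tall slim round bottle, white plastic with a narrow grey screw cap. Round body 40 mm in diameter up to 86 mm above its foot, then a short shoulder; cap 28 mm in diameter, 22 mm high; 116 mm high in all, about 140 g. Stands on the steel tray. Origin: centre of its underside; z up.
- square_bottle: Square bottle, white plastic with a small round grey cap. Body 44 x 44 mm, 86 mm high, flat sides along its x and y axes; cap 30 mm in diameter, 14 mm high; 100 mm high in all, about 160 g. Stands on the steel tray. Origin: centre of its underside; z up.
- jar: Wide round jar, white plastic, with a grey lid as wide as the jar: 52 mm in diameter, 88 mm high in all, lid the top 22 mm, about 150 g. Stands on the steel tray. Origin: centre of its underside; z up.
- dish: The culture dish to fetch: round, flat, clear plastic with dark red agar, 60 mm in diameter, 16 mm high, about 40 g, the largest dish on the steel tray. One container stands in front of it (towards the robot), one to its left and one to its right; gaps of a few mm to 20 mm. Origin: centre of its underside; z up.
- culture_tray: Steel tray fixed to the bench, 200 mm (its x) by 230 mm (its y), floor 4 mm thick, rim 4 mm thick and 16 mm high above the bench. Its x axis points from the robot's side to the far side. Origin: centre of its underside, on the bench.
- side_tray: Grey plastic side tray fixed to the bench left or right of the steel tray, empty but for a marker: 170 mm (its x, away from the robot's side) by 210 mm (its y), floor 4 mm thick, rim 4 mm thick, 16 mm high. The three containers fit in a row along y, 60 mm apart, some 15 mm nearer the robot than the middle. Origin: centre of its underside, on the bench.
- stage (a point): Centre of the top of the level round lit plate (112 mm across, 72 mm above the bench, thin black ring 68 mm across at its middle) of the colony counter: a white console fixed to the bench on the other side of the steel tray from the side tray, 200 mm wide, top at 70 mm; a 130 mm high magnifier, swung back, stands 80 mm or more behind the plate's centre. x points away from the robot's side.
- small_dish_a: Bystander, leave in place: little dish like the culture dish, 34 mm in diameter, 12 mm high, in the far left corner of the steel tray (its +x, +y corner). Origin: centre of its underside.
- small_dish_b: Bystander, leave in place: little dish, 34 mm in diameter, 12 mm high, in the far right corner of the steel tray (its +x, -y corner). Origin: centre of its underside.
- marker: Bystander, leave in place: white marker pen with a blue cap, 130 mm long, 11 mm thick, lying along the far edge of the side tray (62 mm beyond its middle along its x), along its y. Origin: on its underside near the middle.
Not all that is in view belongs to the job. What is shaped like the dish but orange or purple is not meant.

How it is judged (in metres and radians):
On the way, in this order (a step that is already met when the one before it is completed fails the run):
1. all three containers stand released in the side tray, the dish still where it was (x of tall_bottle in the frame of side_tray between -0.085 and 0.085 m and y of tall_bottle in the frame of side_tray between -0.105 and 0.105 m and height (world z) of each of tall_bottle, square_bottle, jar below 0.012 m and angle between each of tall_bottle, square_bottle, jar's own z axis and vertical below 0.1 rad and x of square_bottle in the frame of side_tray between -0.085 and 0.085 m and y of square_bottle in the frame of side_tray between -0.105 and 0.105 m and x of jar in the frame of side_tray between -0.085 and 0.085 m and y of jar in the frame of side_tray between -0.105 and 0.105 m and contact force between the fingers and tall_bottle below 0.2 N and contact force between the fingers and square_bottle below 0.2 N and contact force between the fingers and jar below 0.2 N and distance of dish from where it was at the start of the episode below 0.015 m), for 0.2 s.
2. the dish lies released, flat and centred on the counter's lit plate, the three containers still in the side tray (x of tall_bottle in the frame of side_tray between -0.085 and 0.085 m and y of tall_bottle in the frame of side_tray between -0.105 and 0.105 m and height (world z) of each of tall_bottle, square_bottle, jar below 0.012 m and angle between each of tall_bottle, square_bottle, jar's own z axis and vertical below 0.1 rad and x of square_bottle in the frame of side_tray between -0.085 and 0.085 m and y of square_bottle in the frame of side_tray between -0.105 and 0.105 m and x of jar in the frame of side_tray between -0.085 and 0.085 m and y of jar in the frame of side_tray between -0.105 and 0.105 m and horizontal distance between dish and stage below 0.012 m and z of dish in the frame of stage between -0.006 and 0.006 m and angle between dish's own z axis and vertical below 0.08 rad and contact force between the fingers and dish below 0.2 N), for 0.2 s.
At the end, for the whole second after the job is handed in: The dish lies flat on the lit plate, its centre within 12 mm of the plate's centre; each of the three containers stands upright within 15 mm of where it stood at the start; all released and at rest (horizontal distance between dish and stage below 0.012 m and z of dish in the frame of stage between -0.006 and 0.006 m and angle between dish's own z axis and vertical below 0.08 rad and linear speed of each of dish, tall_bottle, square_bottle, jar below 0.02 m/s and angular speed of each of dish, tall_bottle, square_bottle, jar below 0.2 rad/s and contact force between the fingers and dish below 0.2 N and distance of each of tall_bottle, square_bottle, jar from where it was at the start of the episode below 0.015 m and angle between each of tall_bottle, square_bottle, jar's own z axis and vertical below 0.1 rad and contact force between the fingers and tall_bottle below 0.2 N and contact force between the fingers and square_bottle below 0.2 N and contact force between the fingers and jar below 0.2 N); the robot touches nothing.
It fails at once if a container is tipped by more than about 45 degrees (angle between any of tall_bottle, square_bottle, jar's own z axis and vertical above 0.8 rad).
It fails at once if a little dish or the marker is moved by more than 25 mm (distance of any of small_dish_a, small_dish_b, marker from where it was at the start of the episode above 0.025 m).
It also fails if it takes over 141 s, if anything falls off the work surface, if the arm or the gripper's body presses on something with over 40 N, if the wrist force passes 120 N, or if a joint passes its speed limit or range.

### The arm

A 6-joint arm with a two-finger parallel gripper is mounted at the origin on the work surface. World frame = base frame: x ahead of the robot, y to its left, z up, the work surface at z = 0. Lengths are in mm, angles in rad, forces in N, time in s.
With the tool pointing down it reaches from about 300 to 1000 mm from the base axis. Payload 5.1 kg.
Tool frame: the origin (TCP) lies on the front face of the gripper's body, between the roots of the fingers; the fingertips stand 78 mm ahead of it and the grasp point (between the pads) lies 59 mm ahead of it (ctrl.tcp_to_grasp is the distance from the TCP to the grasp point, in mm); z points along the fingers, y is the line along which they close (so a half turn about z gives the same grasp; the last joint's range is limited). The gripper opens to 95 mm and grips with 3 to 60 N. Pads are 20 mm wide; open, the fingers measure 119 mm over their backs; the gripper's body (75 mm by 180 mm) begins 59 mm behind the grasp point.
Start: joints at [-1.372, 0.124, 1.65, -0, 1.367, -0.083], TCP at [180.723, -624.359, 292.256] pointing down, gripper open.
Joint ranges: [-2.61, 2.61], [-1.02, 2.33], [0.03, 2.71], [-1.35, 4.49], [0.32, 2.68], [-2.91, 2.91]. Speed limits (rad/s): [2.57, 2.57, 3.14, 3.14, 3.14, 3.14].

### API

Orientations are given as a unit quaternion [x, y, z, w].
In Python, from station import ctrl, camera, nets gives the robot as it stands.
- The arm moves only by the tool carry_out, never from a script. Its arguments are lists of equal length, an entry for each row: "rotation": the turn, a rotation vector about the tool's x, y, z normalised to -1 to 1, where 1 is 2 rad, a list of three; "slide": the shift along the tool's x, y, z normalised to -1 to 1, where 1 is 0.3 m, a list of three; "claw": the opening, from -1 (shut) to 1 (fully open). In form: {"rotation": [[wx, wy, wz], ...], "slide": [[dx, dy, dz], ...], "claw": [claw, ...]}. A call has 1 to 8 rows; each row shifts and turns the commanded pose from where the row before left it, along the tool's axes as they then stand; what a row does not reach is not made up. A row lasts 1/8 s, in which the tool goes at most 62.5 mm and 10.7 degrees, less where a joint would pass 70% of its speed; a pose out of reach is approached as far as the arm can. A call with a number of a shift or a turn outside -1 to 1 is refused whole. A call with a gripper value outside its range is refused whole. The fingers move at their own pace and stop on an object; "squeeze" is the grip in N (left out, the last holds). Time passes only in rows, so rows that do not move let the fingers close. It gives the time, the measured TCP pose, the force, the opening and the grip force at its end, in the units of the state.
- ctrl.get_state(): the state, without advancing time (a new reading comes with each control period).
- camera(name): name is "scene" or "top" or "wrist"; returns a dict with "img" (400x640x3 uint8, red, green, blue), "fx", "fy", "cx", "cy" (pixels), "position" and "orientation" of the camera in the world. Camera axes: x right, y down, z forward; pixel columns grow to the right and rows downward; lengths in mm; the calibration is good to about 2 mm. The wrist camera is an equidistant fisheye: a pixel r from the principal point sees the ray r / f radians off the axis. A picture is of the moment at which its call begins. There is no depth.
- ctrl.job_done(): hands the job in; it is judged then, once.
Trained networks look in a picture, given as the dict that the camera call returned (one of the last four; its "shot" number tells which), for a name from the list of things; names that differ only in an ending like _2 or _b are one class to them, and where a whole thing is asked for, a point or a joint stands for the part that bears it (a point fixed in the world has none). Each returns a list of dicts, best first, with "p" (0 to 1); they miss things now and then, are a little off and sometimes report something else, mostly with a low value. They report only what shows in the picture. A call takes as long as a camera call. They do not tell look-alikes from the thing itself.
- nets.search_frame(thing, picture): "uv" ([column, row] in pixels, amid what is visible of it).
- nets.silhouettes(thing, picture): "region" (400x640 bool, what is visible of it) and "uv" ([column, row] in pixels, amid what is visible of it).
The state is a dict: "time": time; "q": joint angles; "qd": joint speeds; "tau": joint torques, N m; "position": TCP position; "orientation": TCP orientation; "wrist_force": force on the tool from outside, world axes, zero at the start; "ft_torque": the same for the moment, N m; "width": finger opening in mm; "grip_force": force on a finger pad.
Only numpy, scipy, OpenCV 4.12 (cv2) and the standard library are available. Lean on these libraries where they do the work, as an engineer would, in place of code of your own. Each camera call takes 0.05 s, during which the arm holds its last target. There are 200 camera calls.

## Working session

There is one attempt and no reset: what is moved stays moved. The work goes in short steps, Python scripts to look and compute and a tool call to move; the robot and the scene stay as the last step left them, time stands still between calls to the robot, and variables do not carry over. Pictures are saved under pics/ and viewed, at most 14 in all, crops included, and the job is handed in when it is done.

Besides the shell and the picture viewer there is one more tool, called as name(argument=value, ...) on one line, values as JSON. carry_out: Moves the arm, as the interface text tells. Scaled input: -1 to 1 covers 0.3 m each way for a shift and 2 rad each way for a turn. Its arguments: {"type":"object","properties":{"rotation":{"type":"array","items":{"type":"array","items":{"type":"number","minimum":-1,"maximum":1}}},"slide":{"type":"array","items":{"type":"array","items":{"type":"number","minimum":-1,"maximum":1}}},"claw":{"type":"array","items":{"type":"number"}},"squeeze":{"type":"number"}},"required":["rotation","slide","claw"]}

```bash
mkdir -p pics; ls; python3 - <<'E'
from station import ctrl,camera,nets
import cv2
s=ctrl.get_state();print(s)
for n in("scene","top"):
    c=camera(n);cv2.imwrite(f"pics/{n}0.png",c["img"][:,:,::-1]);print(n,c["fx"],c["fy"],c["cx"],c["cy"],c["position"],c["orientation"])
    for t in("tall_bottle","square_bottle","jar","dish","small_dish_a","marker","side_tray","culture_tray","stage"):
        print(t,[(round(d["p"],2),[round(float(x),1) for x in d["uv"]]) for d in nets.search_frame(t,c)[:4]])
E
```

```text
pics
{'time': 0.0, 'q': array([-1.37162634e+00,  1.24517336e-01,  1.65166414e+00,  3.51139342e-05,
        1.36753594e+00, -8.25994488e-02]), 'qd': array([-0.0007966 , -0.00031932,  0.00105644, -0.00021575,  0.00067994,
        0.00022231]), 'tau': array([-2.10081680e-05, -4.17605066e+01, -3.59935462e+01,  7.74101517e-02,
        4.90370078e-02, -1.86802254e-04]), 'position': array([ 180.61912762, -623.89436987,  290.98481475]), 'orientation': array([ 9.90092094e-01,  1.40415514e-01, -4.47234299e-05, -1.06157649e-03]), 'wrist_force': array([-0.32583598, -0.52380054, -0.52815195]), 'ft_torque': array([0.04189293, 0.00446586, 0.02733934]), 'grip_force': 0.0, 'width': 95.01918084782558}
scene 460.09897044470506 460.09897044470506 324.12222439278986 204.2043816818331 [1134.72703018  187.75267663 1070.75301544] [ 0.57005456  0.77626191 -0.21784156 -0.1581148 ]
tall_bottle [(0.67, [327.8, 209.8]), (0.41, [300.9, 209.5])]
square_bottle [(0.64, [344.4, 224.4])]
jar [(0.95, [300.8, 210.3])]
dish [(0.94, [230.1, 246.6]), (0.89, [370.7, 178.5]), (0.88, [333.8, 166.8]), (0.76, [318.6, 235.7])]
small_dish_a [(0.62, [280.4, 235.7]), (0.54, [341.7, 261.1]), (0.49, [313.6, 238.5]), (0.23, [326.6, 232.0])]
marker [(0.49, [451.7, 258.0])]
side_tray [(0.83, [454.4, 234.0])]
culture_tray [(0.92, [322.5, 227.4]), (0.67, [279.2, 233.1])]
stage [(0.81, [211.6, 164.3])]
top 413.3242972734897 413.3242972734897 321.18405953825487 194.40687508342143 [470.61254434  13.74040794 963.7804519 ] [-0.69676739  0.71606907 -0.0306688   0.02863068]
tall_bottle [(0.75, [321.1, 185.9])]
square_bottle [(0.59, [293.3, 172.6])]
jar [(0.91, [352.8, 176.3])]
dish [(0.92, [285.3, 256.1]), (0.88, [337.2, 255.1]), (0.83, [326.7, 161.2]), (0.73, [407.3, 126.1])]
small_dish_a [(0.69, [365.0, 147.8]), (0.43, [287.2, 144.0])]
marker [(0.51, [177.0, 188.2])]
side_tray [(0.73, [179.2, 215.1])]
culture_tray [(0.73, [316.8, 192.9])]
stage [(0.65, [478.3, 207.9])]
```

View pics/top0.png

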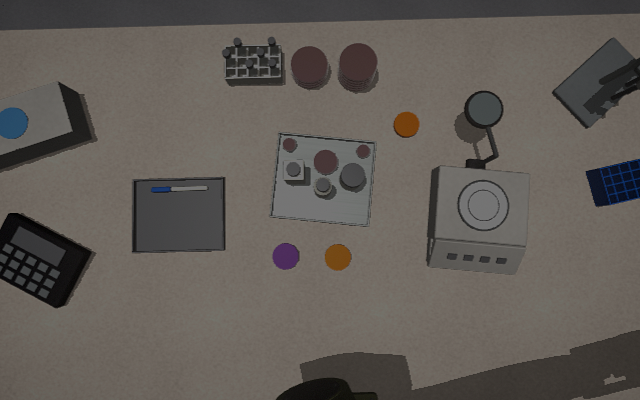

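View pics/scene0.png

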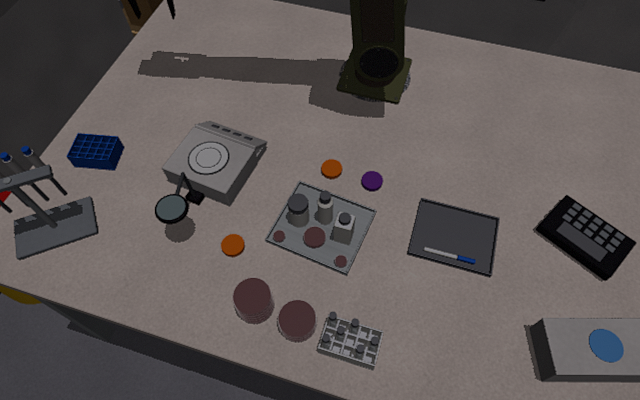

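The top view shows the dark red dish at (326,162) with the tall bottle in front of it (322,186), the square bottle to its left (293,170) and the jar to its right (352,175). The side tray is at (179,215) and the plate ring at (483,205). Other dish-like things are orange (406,124) and (338,257), purple (285,256), and the red stacks at (309,66) and (357,66), which are off the tray. Only the disc at (326,162) is red, on the tray and the largest there. I'll confirm it in an enlarged crop and measure.

```bash
cat > h.py <<'E'
import numpy as np,cv2
from scipy.spatial.transform import Rotation as R
from station import ctrl,camera,nets
def ray(c,uv):
    d=np.array([(uv[0]-c["cx"])/c["fx"],(uv[1]-c["cy"])/c["fy"],1.])
    if c.get("fish"):
        r=np.hypot(d[0],d[1]);d=np.array([*(d[:2]/r*np.sin(r)),np.cos(r)]) if r>1e-9 else np.array([0,0,1.])
    d=R.from_quat(c["orientation"]).apply(d);return np.array(c["position"],float),d/np.linalg.norm(d)
def atz(c,uv,z):
    p,d=ray(c,uv);return p+d*(z-p[2])/d[2]
def tri(*rs):
    A=sum(np.eye(3)-np.outer(d,d) for p,d in rs);b=sum((np.eye(3)-np.outer(d,d))@p for p,d in rs)
    x=np.linalg.solve(A,b);return x,[np.linalg.norm(np.cross(x-p,d)) for p,d in rs]
def crop(c,u0,v0,u1,v1,k,fn):
    cv2.imwrite(fn,np.clip(cv2.resize(c["img"][v0:v1,u0:u1,::-1],None,fx=k,fy=k,interpolation=cv2.INTER_CUBIC).astype(float)*1.6,0,255).astype(np.uint8))
np.set_printoptions(precision=1,suppress=True)
E
python3 - <<'E'
from h import *
T=camera("top");S=camera("scene")
crop(T,260,125,390,230,6,"pics/tc.png");crop(S,260,175,390,275,6,"pics/sc.png")
for n,c in(("top",T),("scene",S)):
    for t in("tall_bottle","square_bottle","jar","dish","side_tray","stage","culture_tray","marker"):
        for d in nets.silhouettes(t,c)[:5]:
            m=d["region"].astype(np.uint8);ys,xs=np.nonzero(m)
            r=cv2.minAreaRect(np.c_[xs,ys].astype(np.float32))
            print(n,t,round(d["p"],2),np.array(d["uv"]),m.sum(),xs.min(),xs.max(),ys.min(),ys.max(),"rect",np.array(r[0]),np.array(r[1]),round(r[2],1))
E
```

```text
top tall_bottle 0.67 [322.7 184.6] 275 314 330 177 196 rect [322.  186.5] [19. 16.] 90.0
top square_bottle 0.69 [292.1 173.2] 532 283 305 159 184 rect [294.  171.5] [25. 22.] 90.0
top jar 0.78 [352.4 177.3] 486 340 363 163 189 rect [351.5 176. ] [21.9 26.2] 45.0
top dish 0.98 [328.9 160.7] 499 314 338 149 174 rect [326.  161.5] [25. 24.] 90.0
top dish 0.66 [407.3 123.6] 532 394 419 111 137 rect [406.2 124.1] [25.5 25. ] 26.6
top dish 0.61 [337.8 257.7] 548 325 350 244 270 rect [337.5 257. ] [26. 25.] 90.0
top side_tray 0.81 [176.8 218.5] 6685 131 225 177 252 rect [178.  214.6] [74.2 94.9] 88.8
top stage 0.71 [477.  209.7] 11644 426 529 91 274 rect [480.8 181.3] [100.7 181.5] 4.8
top culture_tray 0.58 [315.  194.4] 5914 270 376 133 225 rect [322.9 178.7] [100.   85.5] 5.5
top marker 0.56 [179.1 186. ] 284 152 207 185 192 rect [179.5 188.2] [ 5.7 55.1] 87.6
scene tall_bottle 0.58 [328. 210.] 474 317 333 191 224 rect [325.  207.5] [33. 16.] 90.0
scene tall_bottle 0.39 [339.6 262.6] 149 334 347 255 267 rect [340.5 261. ] [12. 13.] 90.0
scene tall_bottle 0.25 [342.  227.7] 564 333 354 212
[... 401 characters left out ...]
ne dish 0.65 [233.1 245.4] 426 222 244 235 256 rect [233.  245.5] [21. 22.] 90.0
scene dish 0.62 [313.6 234. ] 406 304 326 226 248 rect [315. 237.] [21.2 22.6] 45.0
scene dish 0.58 [370.2 181.5] 357 362 382 171 191 rect [372. 181.] [20. 20.] 90.0
scene dish 0.56 [211.  163.9] 6714 154 266 121 223 rect [203.6 176.1] [ 80.6 122.4] 30.1
scene side_tray 0.77 [452.1 235.2] 4699 408 499 198 276 rect [455.9 237.5] [87.6 60.3] 14.3
scene stage 0.79 [210.7 169. ] 6627 155 266 121 223 rect [203.7 174.8] [ 79.1 124. ] 32.9
scene culture_tray 0.95 [323.1 228.3] 3583 266 375 182 274 rect [320.3 225.4] [90.2 73.4] 24.3
scene marker 0.48 [452.2 255.7] 230 424 475 248 263 rect [449.5 255.4] [52.6  5.3] 14.0
```

View pics/tc.png

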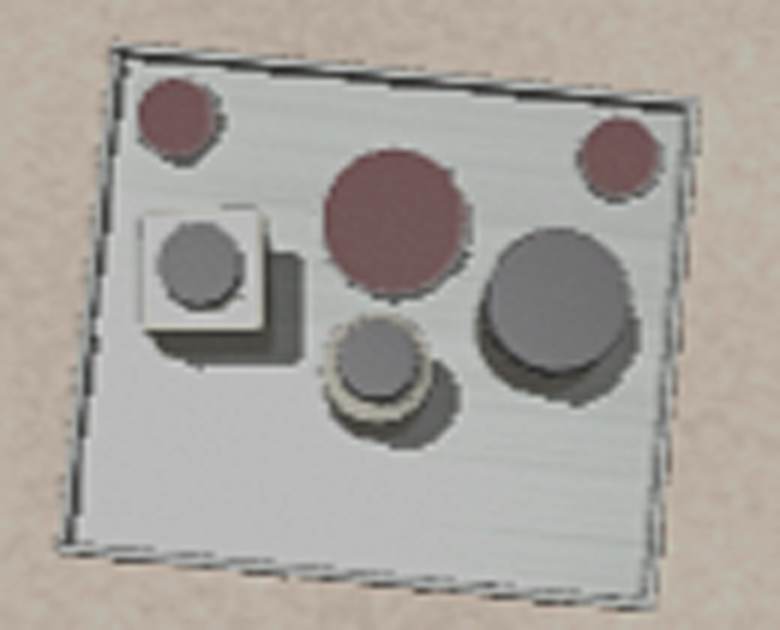

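View pics/sc.png

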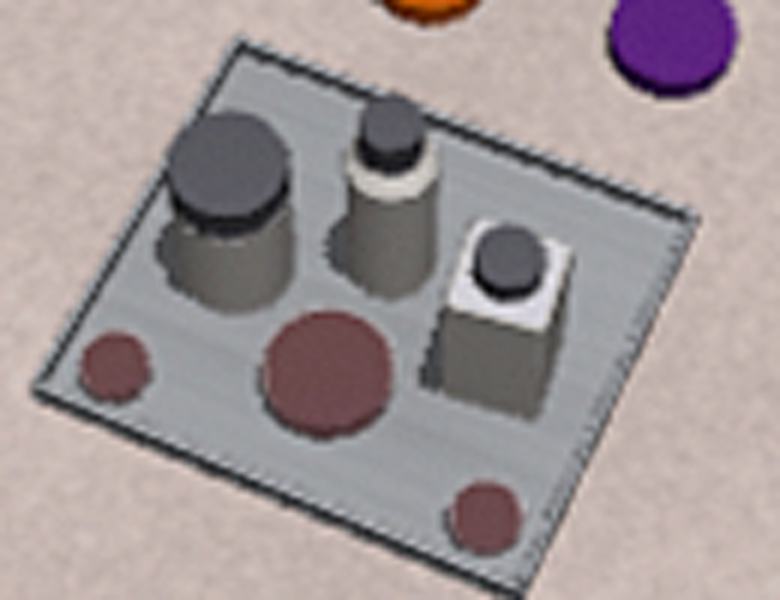

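The crops confirm the dish: dark red and about 25 px wide, at top (325.8,162.2) and scene (314.5,236.7). The little dishes are clearly smaller. Next I triangulate.

```bash
python3 - <<'E'
from h import *
T=camera("top");S=camera("scene")
t=lambda x,y:((x+.5)/6-.5+260,(y+.5)/6-.5+125)
s=lambda x,y:((x+.5)/6-.5+260,(y+.5)/6-.5+175)
for n,a,b,z in(("tall",t(380,358),s(392,126),120),("jar",t(558,300),s(230,168),92),("square",t(201,264),s(509,257),104),("dish",t(395,223),s(327,370),20),("stage",(483.5,205.5),(208.7,157.5),72)):
    x,e=tri(ray(T,a),ray(S,b));print(n,x,np.array(e),"topz",atz(T,a,z),"scz",atz(S,b,z))
q=[atz(T,t(*p),90) for p in((145,212),(264,208),(264,328),(145,330))];print("sq body",np.array(q),np.mean(q,0))
print("sq edges deg",[np.degrees(np.arctan2(*(q[i]-q[j])[1::-1])) for i,j in((0,1),(3,2),(0,3),(1,2))])
print("tray",np.array([atz(T,t(*p),16) for p in((115,48),(692,100),(650,605),(62,548))]))
q=np.array([atz(T,p,16) for p in((133,178.5),(225,177.5),(225,251),(133,252.5))]);print("side",q,q.mean(0))
print("marker",atz(T,(152,188.9),10),atz(T,(207,188),10))
for n,c in(("t",T),("s",S)):
    g=cv2.cvtColor(c["img"],cv2.COLOR_RGB2GRAY); u,v,w=((440,160,90)if n=="t" else(180,130,60)); cv2.imwrite(f"pics/stage_{n}.png",cv2.resize(g[v:v+w,u:u+w],None,fx=6,fy=6,interpolation=cv2.INTER_CUBIC))
W=camera("wrist");print({k:W[k] for k in W if k!="img"})
E
```

```text
tall [562.2   6.5 120.9] [0.3 0.3] topz [562.3   6.2 120. ] scz [561.6   6.6 120. ]
jar [584.3 -57.3  91.6] [0.4 0.4] topz [584.3 -57.7  92. ] scz [584.5 -56.8  92. ]
square [598.5  67.5 106.1] [0.1 0.1] topz [598.8  67.7 104. ] scz [597.4  67.2 104. ]
dish [625.8  -2.3  17.2] [0.3 0.3] topz [625.2  -1.9  20. ] scz [627.2  -2.1  20. ]
stage [ 511.7 -338.5   74.6] [0.4 0.4] topz [ 511.9 -340.    72. ] scz [ 510.1 -339.4   72. ]
sq body [[620.1  88.1  90. ]
 [620.4  45.7  90. ]
 [577.4  46.8  90. ]
 [577.9  89.   90. ]] [599.   67.4  90. ]
sq edges deg [np.float64(90.39360021413917), np.float64(89.4118366684127), np.float64(-1.1347047192783204), np.float64(-1.3650934540889208)]
tray [[ 697.5  104.8   16. ]
 [ 670.9 -118.5   16. ]
 [ 476.2  -95.    16. ]
 [ 504.   128.7   16. ]]
side [[598.9 442.8  16. ]
 [595.5 230.8  16. ]
 [427.1 232.1  16. ]
 [429.5 441.   16. ]] [512.7 336.7  16. ]
marker [574.2 401.3  10. ] [572.9 274.   10. ]
{'fx': 309.70691628693146, 'fy': 309.70691628693146, 'cx': 320.88824601446674, 'cy': 193.08503998020998, 'position': array([ 252.9, -604.1,  385.1]), 'orientation': array([ 0.8, -0.6, -0.1,  0.1]), 'shot': 7}
```

View pics/stage_t.png

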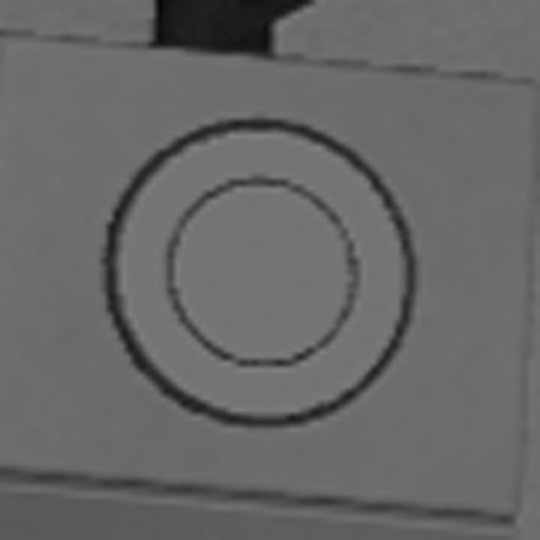

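View pics/stage_s.png

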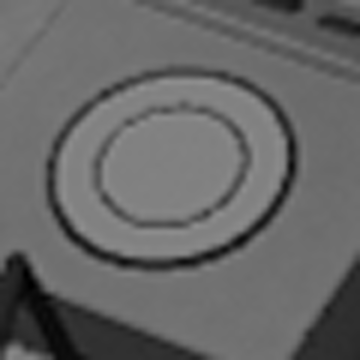

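The dish, bottles, jar and ring centre check out: heights are 120.9, 106.1, 91.6, 17.2 and 74.6 mm against expected 120, 104, 92, 20 and 72. The ring centre is at top (483.3,204.9) and scene (208.3,157.2). I'll first turn the tool so the fingers close along world x, which keeps them clear of the neighbours.

carry_out(rotation=[[0,0,-0.092],[0,0,-0.092],[0,0,-0.092],[0,0,-0.092],[0,0,-0.092],[0,0,-0.092],[0,0,-0.092],[0,0,0]], slide=[[0,0,0],[0,0,0],[0,0,0],[0,0,0],[0,0,0],[0,0,0],[0,0,0],[0,0,0]], claw=[1,1,1,1,1,1,1,1], squeeze=20)

```text
time: 3.05
position: [180.7, -624.4, 292.3]
orientation: [0.708, 0.706, -0.0, 0.0]
wrist_force: [0.6, 0.1, -0.6]
width: 95.3
grip_force: 0.0
```

```bash
cat > go.py <<'E'
import sys
from h import *
# args: grasp-point x y z, tool x-axis yaw deg -> remaining delta in tool axes (units)
def go(x,y,z,yaw):
    s=ctrl.get_state();r=R.from_quat(s["orientation"]);p=np.array(s["position"])
    g=p+r.apply([0,0,ctrl.tcp_to_grasp]);a=np.radians(yaw)
    t=R.from_matrix(np.array([[np.cos(a),np.sin(a),0],[np.sin(a),-np.cos(a),0],[0,0,-1]]))
    P=np.array([x,y,z+ctrl.tcp_to_grasp])
    np.set_printoptions(precision=4,suppress=True)
    print("grasp",g,"slide",r.inv().apply(P-p)/300,"rot",(r.inv()*t).as_rotvec()/2,"w",s["width"],s["grip_force"],"t",s["time"])
if __name__=="__main__": go(*map(float,sys.argv[1:]))
E
python3 go.py 562 6.5 230 90
```

```text
grasp [ 180.7306 -624.3751  233.4914] slide [2.107  1.2641 0.0116] rot [ 0.      0.     -0.0016] w 95.25258931298922 0.0 t 3.05
```

carry_out(rotation=[[0,0,0],[0,0,0],[0,0,0],[0,0,0],[0,0,0],[0,0,0],[0,0,0],[0,0,0]], slide=[[0.13,0.079,0],[0.13,0.079,0],[0.13,0.079,0],[0.13,0.079,0],[0.13,0.079,0],[0.13,0.079,0],[0.13,0.079,0],[0.13,0.079,0]], claw=[1,1,1,1,1,1,1,1])

```text
time: 4.05
position: [371.2, -311.2, 292.5]
orientation: [0.709, 0.705, 0.0, 0.0]
wrist_force: [0.3, 0.4, 0.1]
width: 95.1
grip_force: 0.0
```

carry_out(rotation=[[0,0,0],[0,0,0],[0,0,0],[0,0,0],[0,0,0],[0,0,0],[0,0,0],[0,0,0]], slide=[[0.13,0.079,0],[0.13,0.079,0],[0.13,0.079,0],[0.13,0.079,0],[0.13,0.079,0],[0.13,0.079,0],[0.13,0.079,0],[0.13,0.079,0]], claw=[1,1,1,1,1,1,1,1])

```text
time: 5.05
position: [561.2, 0.7, 292.5]
orientation: [0.709, 0.706, 0.0, 0.0]
wrist_force: [0.2, 0.6, -0.1]
width: 95.3
grip_force: 0.0
```

carry_out(rotation=[[0,0,0],[0,0,0]], slide=[[0,0,0],[0,0,0]], claw=[1,1])

```text
time: 5.3
position: [560.3, -1.0, 292.1]
orientation: [0.708, 0.706, -0.0, -0.0]
wrist_force: [0.5, -0.5, -0.8]
width: 95.5
grip_force: 0.0
```

```bash
python3 go.py 562 6.5 68 90; python3 - <<'E'
from h import *
W=camera("wrist");cv2.imwrite("pics/w1.png",W["img"][:,:,::-1])
# project predicted points
Rw=R.from_quat(W["orientation"])
for n,p in dict(tall=(562,6.5,120),jar=(584,-57,92),sq=(599,67.5,104),dish=(626,-2,20)).items():
    d=Rw.inv().apply(np.array(p)-W["position"]);th=np.arctan2(np.hypot(*d[:2]),d[2]);ph=d[:2]/np.hypot(*d[:2])
    print(n,W["cx"]+W["fx"]*th*ph[0],W["cy"]+W["fy"]*th*ph[1])
E
```

```text
grasp [560.2749  -1.0281 233.3381] slide [0.0253 0.0059 0.5511] rot [-0.0003  0.0002 -0.0012] w 95.50987533568487 0.0 t 5.3
tall 322.1780273933703 186.2089716385666
jar 343.51922774728524 239.2268779612643
sq 362.8630933190416 116.43440110034696
dish 374.5844297887004 172.8158389689729
```

View pics/w1.png

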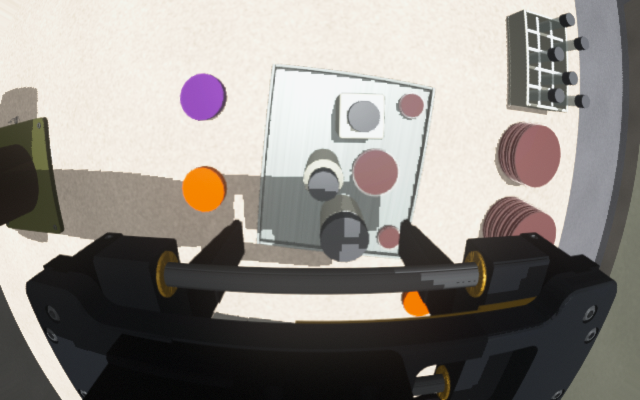

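The predictions match the wrist image to within a pixel or two: tall cap (323,185), square (363,116), jar (343,238), dish (375,172). Descending onto the tall bottle.

carry_out(rotation=[[0,0,-0.001],[0,0,0],[0,0,0],[0,0,0],[0,0,0],[0,0,0],[0,0,0],[0,0,0]], slide=[[0.025,0.006,0],[0,0,0.07],[0,0,0.09],[0,0,0.09],[0,0,0.09],[0,0,0.08],[0,0,0.07],[0,0,0.06]], claw=[1,1,1,1,1,1,1,1])

```text
time: 6.35
position: [561.2, 6.5, 124.8]
orientation: [0.707, 0.707, -0.001, -0.001]
wrist_force: [0.8, -0.0, 0.8]
width: 95.6
grip_force: 0.0
```

carry_out(rotation=[[0,0,0],[0,0,0],[0,0,0],[0,0,0],[0,0,0],[0,0,0],[0,0,0],[0,0,0]], slide=[[0,0,0],[0,0,0],[0,0,0],[0,0,0],[0,0,0],[0,0,0],[0,0,0],[0,0,0]], claw=[0.3,0.1,0,-0.1,-0.2,-0.3,-0.4,-0.5])

```text
time: 7.35
position: [562.4, 6.7, 127.4]
orientation: [0.707, 0.707, 0.0, 0.0]
wrist_force: [-1.1, 0.4, 1.9]
width: 39.7
grip_force: 20.0
```

```bash
python3 go.py 498 337 200 90
```

```text
grasp [562.4107   6.7449  68.635 ] slide [ 1.101  -0.2136 -0.4379] rot [0.     0.     0.0005] w 39.74667628972336 19.999617584755924 t 7.35
```

carry_out(rotation=[[0,0,0],[0,0,0],[0,0,0],[0,0,0],[0,0,0],[0,0,0],[0,0,0],[0,0,0]], slide=[[0,0,-0.03],[0,0,-0.06],[0,0,-0.07],[0,0,-0.07],[0,0,-0.07],[0,0,-0.06],[0,0,-0.05],[0,0,-0.03]], claw=[-0.5,-0.5,-0.5,-0.5,-0.5,-0.5,-0.5,-0.5])

```text
time: 8.35
position: [562.5, 6.7, 260.5]
orientation: [0.707, 0.707, 0.0, 0.0]
wrist_force: [-0.2, 0.9, -1.8]
width: 39.6
grip_force: 20.0
```

carry_out(rotation=[[0,0,0],[0,0,0],[0,0,0],[0,0,0],[0,0,0],[0,0,0],[0,0,0],[0,0,0]], slide=[[0.06,-0.014,0],[0.12,-0.03,0],[0.18,-0.033,0],[0.19,-0.033,0],[0.19,-0.033,0],[0.17,-0.03,0],[0.12,-0.025,0],[0.07,-0.016,0]], claw=[-0.5,-0.5,-0.5,-0.5,-0.5,-0.5,-0.5,-0.5])

```text
time: 9.35
position: [496.1, 338.8, 258.0]
orientation: [0.706, 0.708, -0.001, -0.0]
wrist_force: [0.6, 0.0, -2.8]
width: 39.7
grip_force: 20.0
```

carry_out(rotation=[[0,0,0],[0,0,0]], slide=[[0,0,0],[0,0,0]], claw=[-0.5,-0.5])

```text
time: 9.6
position: [497.8, 336.0, 258.8]
orientation: [0.707, 0.707, -0.001, 0.0]
wrist_force: [-0.2, -0.9, -1.1]
width: 39.5
grip_force: 20.0
```

```bash
python3 go.py 498 337 69 90
```

```text
grasp [497.7642 335.9399 200.028 ] slide [0.0037 0.0009 0.4368] rot [-0.0003  0.0004  0.0002] w 39.53359423419086 19.998192546654536 t 9.6
```

carry_out(rotation=[[0,0,0],[0,0,0],[0,0,0],[0,0,0],[0,0,0],[0,0,0],[0,0,0],[0,0,0]], slide=[[0.003,0,0.06],[0,0,0.08],[0,0,0.08],[0,0,0.08],[0,0,0.07],[0,0,0.04],[0,0,0.02],[0,0,0.006]], claw=[-0.5,-0.5,-0.5,-0.5,-0.5,-0.5,-0.5,-0.5])

```text
time: 10.6
position: [498.1, 337.7, 128.6]
orientation: [0.707, 0.707, 0.0, 0.0]
wrist_force: [0.5, 1.0, -2.1]
width: 39.8
grip_force: 20.0
```

carry_out(rotation=[[0,0,0],[0,0,0],[0,0,0],[0,0,0],[0,0,0],[0,0,0],[0,0,0],[0,0,0]], slide=[[0,0,0],[0,0,0],[0,0,0],[0,0,0],[0,0,0],[0,0,0],[0,0,0],[0,0,0]], claw=[-0.5,-0.5,-0.1,0.1,0.4,0.7,1,1])

```text
time: 11.6
position: [497.8, 337.6, 128.5]
orientation: [0.707, 0.707, -0.0, -0.0]
wrist_force: [0.4, -0.2, 0.5]
width: 86.9
grip_force: 0.0
```

carry_out(rotation=[[0,0,0],[0,0,0],[0,0,0],[0,0,0],[0,0,0],[0,0,0],[0,0,0],[0,0,0]], slide=[[0,0,-0.03],[0,0,-0.07],[0,0,-0.08],[0,0,-0.08],[0,0,-0.08],[0,0,-0.07],[0,0,-0.03],[0,0,0]], claw=[1,1,1,1,1,1,1,1])

```text
time: 12.6
position: [498.0, 337.7, 261.4]
orientation: [0.707, 0.707, 0.001, 0.0]
wrist_force: [-0.1, 0.1, -0.2]
width: 95.0
grip_force: 0.0
```

```bash
python3 go.py 599 67.5 200 90
```

```text
grasp [498.1196 337.7559 202.6074] slide [-0.901   0.3356  0.0085] rot [ 0.0007 -0.0004  0.0005] w 94.98013731075 0.0 t 12.6
```

Tall bottle placed. Next is the square bottle, with its yaw near 0 in world.

carry_out(rotation=[[0,0,0],[0,0,0],[0,0,0],[0,0,0],[0,0,0],[0,0,0],[0,0,0],[0,0,0]], slide=[[-0.06,0.026,0],[-0.13,0.05,0],[-0.16,0.06,0],[-0.17,0.06,0],[-0.16,0.06,0],[-0.12,0.05,0],[-0.07,0.03,0],[-0.031,0,0]], claw=[1,1,1,1,1,1,1,1])

```text
time: 13.6
position: [598.9, 66.1, 259.6]
orientation: [0.707, 0.707, -0.001, -0.001]
wrist_force: [-0.7, 0.9, 0.6]
width: 94.9
grip_force: 0.0
```

carry_out(rotation=[[0,0,0],[0,0,0]], slide=[[0,0,0],[0,0,0]], claw=[1,1])

```text
time: 13.85
position: [598.5, 68.4, 260.4]
orientation: [0.706, 0.708, 0.0, -0.0]
wrist_force: [-0.0, -0.7, 1.0]
width: 95.0
grip_force: 0.0
```

```bash
python3 go.py 599 67.5 68 90
```

```text
grasp [598.5097  68.4506 201.5967] slide [-0.0033  0.0017  0.4453] rot [-0.0001 -0.0002  0.0012] w 95.00540109904249 0.0 t 13.85
```

carry_out(rotation=[[0,0,0.001],[0,0,0],[0,0,0],[0,0,0],[0,0,0],[0,0,0],[0,0,0],[0,0,0]], slide=[[-0.003,0.001,0.04],[0,0,0.08],[0,0,0.08],[0,0,0.08],[0,0,0.08],[0,0,0.06],[0,0,0.025],[0,0,0]], claw=[1,1,1,1,1,1,1,1])

```text
time: 14.85
position: [599.0, 66.7, 126.6]
orientation: [0.707, 0.707, -0.0, -0.0]
wrist_force: [-0.2, 0.2, 0.1]
width: 95.5
grip_force: 0.0
```

carry_out(rotation=[[0,0,0],[0,0,0],[0,0,0],[0,0,0],[0,0,0],[0,0,0],[0,0,0],[0,0,0]], slide=[[0,0,0],[0,0,0],[0,0,0],[0,0,0],[0,0,0],[0,0,0],[0,0,0],[0,0,0]], claw=[0.3,0.1,0,-0.1,-0.2,-0.3,-0.4,-0.5])

```text
time: 15.85
position: [599.2, 66.5, 126.9]
orientation: [0.707, 0.707, -0.0, -0.0]
wrist_force: [-0.2, -0.8, 0.1]
width: 43.6
grip_force: 20.0
```

```bash
python3 go.py 498 397 200 90
```

```text
grasp [599.172   66.4811  68.1387] slide [ 1.1014 -0.3384 -0.4395] rot [-0.      0.     -0.0005] w 43.56098123526283 19.976179003715515 t 15.85
```

carry_out(rotation=[[0,0,0],[0,0,0],[0,0,0],[0,0,0],[0,0,0],[0,0,0],[0,0,0],[0,0,0]], slide=[[0,0,-0.03],[0,0,-0.06],[0,0,-0.07],[0,0,-0.07],[0,0,-0.07],[0,0,-0.06],[0,0,-0.05],[0,0,-0.03]], claw=[-0.5,-0.5,-0.5,-0.5,-0.5,-0.5,-0.5,-0.5])

```text
time: 16.85
position: [599.4, 66.5, 260.1]
orientation: [0.707, 0.707, 0.0, 0.0]
wrist_force: [0.4, -0.2, -1.4]
width: 43.6
grip_force: 20.0
```

carry_out(rotation=[[0,0,0],[0,0,0],[0,0,0],[0,0,0],[0,0,0],[0,0,0],[0,0,0],[0,0,0]], slide=[[0.06,-0.028,0],[0.12,-0.04,0],[0.18,-0.05,0],[0.19,-0.05,0],[0.19,-0.05,0],[0.17,-0.05,0],[0.12,-0.04,0],[0.07,-0.03,0]], claw=[-0.5,-0.5,-0.5,-0.5,-0.5,-0.5,-0.5,-0.5])

```text
time: 17.85
position: [496.0, 398.6, 257.7]
orientation: [0.707, 0.708, -0.001, -0.0]
wrist_force: [-0.3, -0.3, -2.4]
width: 44.2
grip_force: 20.0
```

carry_out(rotation=[[0,0,0],[0,0,0]], slide=[[0,0,0],[0,0,0]], claw=[-0.5,-0.5])

```text
time: 18.1
position: [498.2, 395.8, 258.5]
orientation: [0.708, 0.707, -0.001, 0.0]
wrist_force: [-0.2, -0.8, -2.9]
width: 43.9
grip_force: 20.0
```

```bash
python3 go.py 498 398 68.6 90
```

```text
grasp [498.1287 395.7858 199.7261] slide [ 0.0076 -0.0003  0.4371] rot [-0.0002  0.0005 -0.0008] w 43.93507455405533 19.97623711824417 t 18.1
```

carry_out(rotation=[[0,0,0],[0,0,0],[0,0,0],[0,0,0],[0,0,0],[0,0,0],[0,0,0],[0,0,0]], slide=[[0.005,0,0.06],[0,0,0.08],[0,0,0.08],[0,0,0.08],[0,0,0.07],[0,0,0.04],[0,0,0.02],[0,0,0.006]], claw=[-0.5,-0.5,-0.5,-0.5,-0.5,-0.5,-0.5,-0.5])

```text
time: 19.1
position: [498.4, 398.2, 128.4]
orientation: [0.707, 0.707, 0.0, 0.0]
wrist_force: [-0.6, 0.1, -2.0]
width: 43.9
grip_force: 20.0
```

carry_out(rotation=[[0,0,0],[0,0,0],[0,0,0],[0,0,0],[0,0,0],[0,0,0],[0,0,0],[0,0,0]], slide=[[0,0,0],[0,0,0],[0,0,0],[0,0,0],[0,0,0],[0,0,0],[0,0,0],[0,0,0]], claw=[-0.5,-0.5,0,0.2,0.4,0.7,1,1])

```text
time: 20.1
position: [498.1, 398.1, 128.1]
orientation: [0.707, 0.707, -0.0, -0.0]
wrist_force: [-0.3, -0.4, 0.4]
width: 91.0
grip_force: 0.0
```

carry_out(rotation=[[0,0,0],[0,0,0],[0,0,0],[0,0,0],[0,0,0],[0,0,0],[0,0,0],[0,0,0]], slide=[[0,0,-0.03],[0,0,-0.07],[0,0,-0.08],[0,0,-0.08],[0,0,-0.08],[0,0,-0.07],[0,0,-0.03],[0,0,0]], claw=[1,1,1,1,1,1,1,1])

```text
time: 21.1
position: [498.3, 398.2, 261.1]
orientation: [0.707, 0.707, 0.001, 0.0]
wrist_force: [1.2, 0.6, -1.4]
width: 95.4
grip_force: 0.0
```

```bash
python3 go.py 584.3 -57.2 200 90
```

```text
grasp [498.3994 398.2977 202.3438] slide [-1.5179  0.288   0.0069] rot [ 0.0006 -0.0004 -0.0005] w 95.36412530722484 0.0 t 21.1
```

carry_out(rotation=[[0,0,0],[0,0,0],[0,0,0],[0,0,0],[0,0,0],[0,0,0],[0,0,0],[0,0,0]], slide=[[-0.08,0.018,0],[-0.14,0.03,0],[-0.18,0.03,0],[-0.18,0.03,0],[-0.18,0.03,0],[-0.18,0.03,0],[-0.18,0.03,0],[-0.17,0.03,0]], claw=[1,1,1,1,1,1,1,1])

```text
time: 22.1
position: [565.2, 8.1, 258.8]
orientation: [0.708, 0.706, -0.001, -0.001]
wrist_force: [1.1, 0.0, 0.6]
width: 94.9
grip_force: 0.0
```

carry_out(rotation=[[0,0,0],[0,0,0],[0,0,0],[0,0,0],[0,0,0]], slide=[[-0.13,0.03,0],[-0.07,0.02,0],[-0.028,0.01,0],[0,0,0],[0,0,0]], claw=[1,1,1,1,1])

```text
time: 22.72
position: [583.9, -56.3, 260.0]
orientation: [0.707, 0.707, 0.0, -0.0]
wrist_force: [-0.7, 1.2, -0.3]
width: 95.1
grip_force: 0.0
```

```bash
python3 go.py 584.3 -57.2 68 90
```

```text
grasp [583.9025 -56.2458 201.2262] slide [-0.0033  0.0014  0.4441] rot [-0.0002 -0.0002  0.0002] w 95.0604763010046 0.0 t 22.725
```

carry_out(rotation=[[0,0,0],[0,0,0],[0,0,0],[0,0,0],[0,0,0],[0,0,0],[0,0,0],[0,0,0]], slide=[[-0.003,0.001,0.04],[0,0,0.08],[0,0,0.08],[0,0,0.08],[0,0,0.08],[0,0,0.06],[0,0,0.024],[0,0,0]], claw=[1,1,1,1,1,1,1,1])

```text
time: 23.72
position: [584.3, -58.1, 126.6]
orientation: [0.707, 0.707, -0.0, -0.0]
wrist_force: [-0.8, 0.3, 0.0]
width: 95.0
grip_force: 0.0
```

carry_out(rotation=[[0,0,0],[0,0,0],[0,0,0],[0,0,0],[0,0,0],[0,0,0],[0,0,0],[0,0,0]], slide=[[0,0,0],[0,0,0],[0,0,0],[0,0,0],[0,0,0],[0,0,0],[0,0,0],[0,0,0]], claw=[0.4,0.3,0.2,0.1,0,-0.1,-0.2,-0.3])

```text
time: 24.72
position: [584.4, -58.3, 127.0]
orientation: [0.707, 0.707, 0.0, 0.0]
wrist_force: [0.1, -0.5, 0.8]
width: 51.8
grip_force: 20.0
```

```bash
python3 go.py 498 276 200 90
```

```text
grasp [584.4022 -58.3139  68.2289] slide [ 1.1141 -0.2891 -0.4392] rot [ 0.     -0.     -0.0005] w 51.751637530750706 19.999794960021973 t 24.725
```

carry_out(rotation=[[0,0,0],[0,0,0],[0,0,0],[0,0,0],[0,0,0],[0,0,0],[0,0,0],[0,0,0]], slide=[[0,0,-0.03],[0,0,-0.06],[0,0,-0.07],[0,0,-0.07],[0,0,-0.07],[0,0,-0.06],[0,0,-0.05],[0,0,-0.03]], claw=[-0.3,-0.3,-0.3,-0.3,-0.3,-0.3,-0.3,-0.3])

```text
time: 25.72
position: [584.5, -58.3, 260.1]
orientation: [0.707, 0.707, 0.0, 0.0]
wrist_force: [0.6, -0.4, -1.0]
width: 51.7
grip_force: 20.0
```

carry_out(rotation=[[0,0,0],[0,0,0],[0,0,0],[0,0,0],[0,0,0],[0,0,0],[0,0,0],[0,0,0]], slide=[[0.06,-0.019,0],[0.12,-0.03,0],[0.18,-0.04,0],[0.195,-0.05,0],[0.195,-0.05,0],[0.17,-0.04,0],[0.12,-0.04,0],[0.074,-0.02,0]], claw=[-0.3,-0.3,-0.3,-0.3,-0.3,-0.3,-0.3,-0.3])

```text
time: 26.72
position: [495.7, 278.4, 257.6]
orientation: [0.707, 0.708, -0.001, -0.001]
wrist_force: [-0.0, 0.1, -1.8]
width: 51.3
grip_force: 20.0
```

carry_out(rotation=[[0,0,0],[0,0,0]], slide=[[0,0,0],[0,0,0]], claw=[-0.3,-0.3])

```text
time: 26.98
position: [497.4, 275.9, 258.2]
orientation: [0.707, 0.707, -0.001, -0.0]
wrist_force: [-0.3, -0.3, -0.9]
width: 51.5
grip_force: 20.0
```

```bash
python3 go.py 498 276 68.6 90
```

```text
grasp [497.2995 275.8015 199.3655] slide [0.0009 0.0026 0.4359] rot [-0.0006  0.0004 -0.0003] w 51.45231618820341 19.999440014362335 t 26.975
```

carry_out(rotation=[[0,0,0],[0,0,0],[0,0,0],[0,0,0],[0,0,0],[0,0,0],[0,0,0],[0,0,0]], slide=[[0,0.002,0.06],[0,0,0.08],[0,0,0.08],[0,0,0.08],[0,0,0.07],[0,0,0.04],[0,0,0.02],[0,0,0.005]], claw=[-0.3,-0.3,-0.3,-0.3,-0.3,-0.3,-0.3,-0.3])

```text
time: 27.98
position: [498.8, 275.8, 128.4]
orientation: [0.708, 0.707, 0.0, -0.0]
wrist_force: [-0.2, -0.6, -1.4]
width: 51.8
grip_force: 20.0
```

carry_out(rotation=[[0,0,0],[0,0,0],[0,0,0],[0,0,0],[0,0,0],[0,0,0],[0,0,0],[0,0,0]], slide=[[0,0,0],[0,0,0],[0,0,0],[0,0,0],[0,0,0],[0,0,0],[0,0,0],[0,0,0]], claw=[-0.3,-0.3,0.15,0.3,0.5,0.7,1,1])

```text
time: 28.98
position: [498.6, 276.0, 128.4]
orientation: [0.707, 0.707, -0.0, -0.0]
wrist_force: [-0.4, 0.1, -0.3]
width: 93.1
grip_force: 0.0
```

carry_out(rotation=[[0,0,0],[0,0,0],[0,0,0],[0,0,0],[0,0,0],[0,0,0],[0,0,0],[0,0,0]], slide=[[0,0,-0.03],[0,0,-0.07],[0,0,-0.08],[0,0,-0.08],[0,0,-0.08],[0,0,-0.07],[0,0,-0.03],[0,0,0]], claw=[1,1,1,1,1,1,1,1])

```text
time: 29.98
position: [498.8, 276.1, 261.1]
orientation: [0.707, 0.707, 0.001, 0.0]
wrist_force: [0.2, -0.4, 0.1]
width: 95.0
grip_force: 0.0
```

carry_out(rotation=[[0,0,0.0873],[0,0,0.0873],[0,0,0.0873],[0,0,0.0873],[0,0,0.0873],[0,0,0.0873],[0,0,0.0873],[0,0,0.0873]], slide=[[0,0,0],[0,0,0],[0,0,0],[0,0,0],[0,0,0],[0,0,0],[0,0,0],[0,0,0]], claw=[1,1,1,1,1,1,1,1])

```text
time: 30.98
position: [498.0, 275.7, 258.7]
orientation: [0.997, 0.084, -0.001, 0.0]
wrist_force: [-0.6, 0.3, -0.7]
width: 95.1
grip_force: 0.0
```

carry_out(rotation=[[0,0,0.087],[0,0,0]], slide=[[0,0,0],[0,0,0]], claw=[1,1])

```text
time: 31.22
position: [498.1, 275.8, 259.0]
orientation: [1.0, 0.001, -0.001, 0.0]
wrist_force: [0.9, 0.6, -0.3]
width: 95.0
grip_force: 0.0
```

```bash
python3 go.py 626 -2 150 0; python3 - <<'E'
from h import *
T=camera("top")
for t,z in(("dish",20),("small_dish_a",16),("tall_bottle",120),("square_bottle",104),("jar",92)):
    print(t,[(round(d["p"],2),np.array(d["uv"]),atz(T,d["uv"],z)) for d in nets.search_frame(t,T)[:3]])
i=T["img"].astype(int)[149:176,312:342];m=(i[...,0]-i[...,1]>25);ys,xs=np.nonzero(m);print(m.sum(),"dish",atz(T,(xs.mean()+312,ys.mean()+149),20))
crop(T,125,120,395,260,2,"pics/t2.png")
E
```

```text
grasp [497.9733 275.7155 200.2071] slide [0.4257 0.9262 0.1673] rot [0.0005 0.0011 0.0005] w 95.04545271701923 0.0 t 31.225
dish [(0.96, array([325.1, 162.1]), array([624.4,  -1.1,  20. ])), (0.7, array([407.4, 123.8]), array([ 709.2, -195. ,   20. ])), (0.59, array([287.7, 257.2]), array([409.5,  89.6,  20. ]))]
small_dish_a [(0.58, array([285.9, 145. ]), array([667.7,  88.7,  16. ])), (0.49, array([360.8, 147.6]), array([656.9, -85.1,  16. ]))]
tall_bottle [(0.46, array([178.2, 220. ]), array([497.2, 302.9, 120. ])), (0.23, array([326.4, 161.3]), array([609.7,  -2.3, 120. ]))]
square_bottle [(0.28, array([198. , 193.8]), array([551.1, 267.2, 104. ]))]
jar [(0.59, array([189.1, 219.3]), array([498.9, 289.6,  92. ]))]
0 dish [nan nan nan]<stdin>:5: RuntimeWarning: Mean of empty slice.
  ret = ret.dtype.type(ret / rcount)
```

View pics/t2.png

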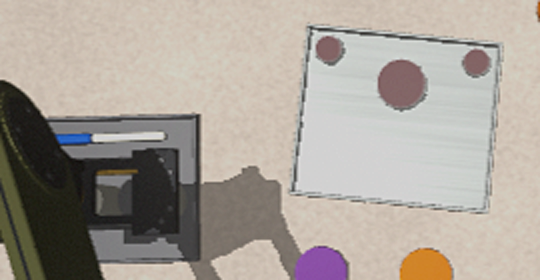

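The crop shows the dish unmoved, at (402,84), which is top (326,162). The two little dishes and the marker are in place too. Moving over the dish.

carry_out(rotation=[[0,0.001,0],[0,0,0],[0,0,0],[0,0,0],[0,0,0],[0,0,0],[0,0,0],[0,0,0]], slide=[[0.04,0.07,0],[0.06,0.13,0],[0.07,0.16,0],[0.07,0.17,0],[0.07,0.17,0],[0.056,0.126,0],[0.04,0.07,0],[0.02,0.03,0]], claw=[1,1,1,1,1,1,1,1])

```text
time: 32.52
position: [626.6, -2.6, 260.6]
orientation: [1.0, -0.001, 0.001, -0.0]
wrist_force: [0.6, 0.4, 0.5]
width: 95.1
grip_force: 0.0
```

carry_out(rotation=[[0,0,0],[0,0,0],[0,0,0],[0,0,0],[0,0,0]], slide=[[0,0,0.05],[0,0,0.07],[0,0,0.046],[0,0,0],[0,0,0]], claw=[1,1,1,1,1])

```text
time: 33.15
position: [626.3, -1.6, 211.1]
orientation: [1.0, -0.0, 0.001, 0.0]
wrist_force: [0.1, 0.8, -0.0]
width: 95.2
grip_force: 0.0
```

```bash
python3 go.py 626 -2 27 0; python3 - <<'E'
from h import *
T=camera("scene")
crop(T,255,165,510,290,3,"pics/s2.png")
W=camera("wrist");W["fish"]=1
d=nets.silhouettes("dish",W)
for k in d[:3]:
    ys,xs=np.nonzero(k["region"]);print(k["p"],len(xs),xs.min(),xs.max(),ys.min(),ys.max(),atz(W,(xs.mean(),ys.mean()),20))
E
```

```text
grasp [626.4894  -1.6343 152.3191] slide [-0.0022  0.0012  0.4177] rot [ 0.     -0.0012 -0.0003] w 95.20767221164587 0.0 t 33.15
0.71 2205 477 526 84 139 [ 710.8 -187.    20. ]
0.67 3064 290 351 156 219 [629.3  -1.8  20. ]
```

View pics/s2.png

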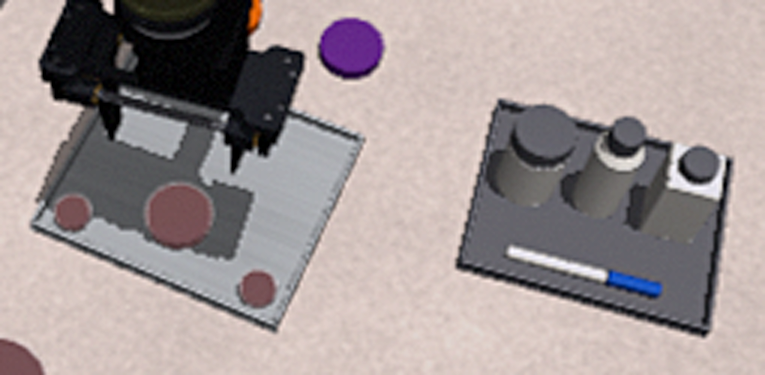

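All three containers stand upright in the side tray: jar (540,150), tall (615,165) and square (690,190) in the crop. Descending to the dish.

carry_out(rotation=[[0,-0.001,0],[0,0,0],[0,0,0],[0,0,0],[0,0,0],[0,0,0],[0,0,0],[0,0,0]], slide=[[0.002,0.001,0.05],[0,0,0.08],[0,0,0.09],[0,0,0.09],[0,0,0.06],[0,0,0.03],[0,0,0.012],[0,0,0]], claw=[1,1,1,1,1,1,1,1])

```text
time: 34.3
position: [627.3, -2.3, 87.9]
orientation: [1.0, -0.001, 0.001, 0.0]
wrist_force: [-1.2, 0.1, 0.2]
width: 95.2
grip_force: 0.0
```

```bash
python3 go.py 627 -2 27 0
```

```text
grasp [627.4089  -2.2744  29.1064] slide [-0.0012 -0.0009  0.007 ] rot [ 0.     -0.0006 -0.0005] w 95.15575597457665 0.0 t 34.3
```

carry_out(rotation=[[0,0,0],[0,0,0],[0,0,0],[0,0,0],[0,0,0],[0,0,0],[0,0,0],[0,0,0]], slide=[[0,0,0.007],[0,0,0],[0,0,0],[0,0,0],[0,0,0],[0,0,0],[0,0,0],[0,0,0]], claw=[1,0.6,0.45,0.35,0.25,0.2,0.1,0], squeeze=10)

```text
time: 35.3
position: [626.9, -2.2, 85.2]
orientation: [1.0, -0.001, 0.0, -0.0]
wrist_force: [0.3, -0.1, 0.7]
width: 59.4
grip_force: 10.0
```

carry_out(rotation=[[0,0,0],[0,0,0],[0,0,0],[0,0,0],[0,0,0],[0,0,0]], slide=[[0,0,0],[0,0,-0.02],[0,0,-0.04],[0,0,-0.04],[0,0,0],[0,0,0]], claw=[0,0,0,0,0,0])

```text
time: 36.05
position: [626.8, -2.2, 115.3]
orientation: [1.0, -0.001, 0.0, 0.0]
wrist_force: [-0.1, 0.1, -1.4]
width: 59.8
grip_force: 10.0
```

```bash
python3 go.py 512 -339.5 190 0
```

```text
grasp [626.805   -2.2404  56.5408] slide [-0.3814  1.1246 -0.4449] rot [ 0.     -0.0001 -0.0005] w 59.78435086821869 9.999940395355225 t 36.05
```

carry_out(rotation=[[0,0,0],[0,0,0],[0,0,0],[0,0,0],[0,0,0],[0,0,0],[0,0,0],[0,0,0]], slide=[[0,0,-0.04],[0,0,-0.07],[0,0,-0.07],[0,0,-0.07],[0,0,-0.07],[0,0,-0.07],[0,0,-0.055],[0,0,0]], claw=[0,0,0,0,0,0,0,0])

```text
time: 37.05
position: [627.7, -2.3, 250.9]
orientation: [1.0, -0.0, 0.002, 0.0]
wrist_force: [-1.1, -0.2, -0.5]
width: 59.6
grip_force: 10.0
```

carry_out(rotation=[[0,0,0],[0,0,0],[0,0,0],[0,0,0],[0,0,0],[0,0,0],[0,0,0],[0,0,0]], slide=[[-0.02,0.06,0],[-0.04,0.12,0],[-0.05,0.15,0],[-0.055,0.16,0],[-0.055,0.16,0],[-0.055,0.15,0],[-0.05,0.14,0],[-0.035,0.11,0]], claw=[0,0,0,0,0,0,0,0])

```text
time: 38.05
position: [516.3, -319.2, 247.0]
orientation: [1.0, -0.001, -0.001, -0.001]
wrist_force: [0.1, -0.5, -0.2]
width: 60.0
grip_force: 10.0
```

carry_out(rotation=[[0,0,0],[0,0,0],[0,0,0],[0,0,0]], slide=[[-0.02,0.06,0],[-0.001,0.015,0],[0,0,0],[0,0,0]], claw=[0,0,0,0])

```text
time: 38.55
position: [512.6, -338.6, 248.6]
orientation: [1.0, 0.0, -0.0, -0.0]
wrist_force: [0.2, 0.4, -0.9]
width: 59.9
grip_force: 10.0
```

```bash
python3 go.py 512 -339.5 95 0; python3 - <<'E'
from h import *
W=camera("wrist");i=W["img"]
cv2.imwrite("pics/w3.png",i[:,:,::-1])
Rw=R.from_quat(W["orientation"])
for r in (34,56):
  for a in (0,90,180,270):
    p=np.array([512+r*np.cos(np.radians(a)),-339.5+r*np.sin(np.radians(a)),72])
    d=Rw.inv().apply(p-W["position"]);h=np.hypot(*d[:2]);th=np.arctan2(h,d[2]);print(r,a,W["cx"]+W["fx"]*th*d[0]/h,W["cy"]+W["fy"]*th*d[1]/h)
E
```

```text
grasp [ 512.6165 -338.5884  189.7938] slide [-0.002   0.0031  0.316 ] rot [-0.0002  0.0001  0.0002] w 59.901725686349515 10.000042766332626 t 38.55
34 0 321.53986940018046 157.77757299936903
34 90 284.11041947435695 195.06114409934216
34 180 321.56168452785903 229.95570657505922
34 270 358.98372474986616 195.0055522490429
56 0 321.52670784396287 132.82958969049415
56 90 260.3803932563147 195.0627837698739
56 180 321.5634944325427 251.00813593165338
56 270 382.69045977999417 194.97198700871084
```

View pics/w3.png

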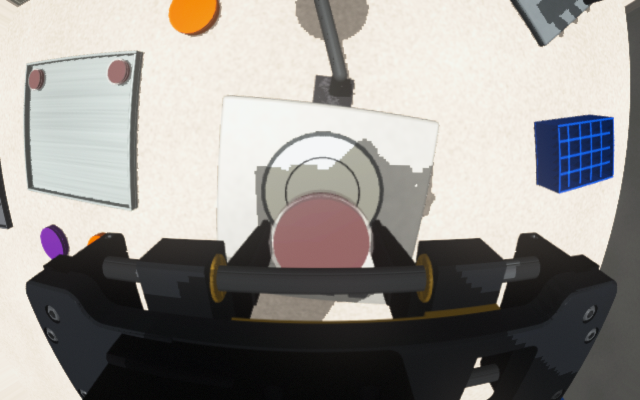

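The ring in the wrist view (outer left 262, right 383, top 132) is within 1 px of my prediction. Lowering.

carry_out(rotation=[[0,0,0],[0,0,0],[0,0,0],[0,0,0],[0,0,0],[0,0,0],[0,0,0],[0,0,0]], slide=[[0,0.004,0.04],[0,0,0.06],[0,0,0.07],[0,0,0.06],[0,0,0.04],[0,0,0.03],[0,0,0],[0,0,0]], claw=[0,0,0,0,0,0,0,0])

```text
time: 39.6
position: [512.6, -341.1, 159.5]
orientation: [1.0, -0.001, 0.001, 0.0]
wrist_force: [0.1, 0.1, -1.0]
width: 59.9
grip_force: 10.0
```

```bash
python3 go.py 512.6 -339.8 95 0
```

```text
grasp [ 512.6601 -341.1841  100.6537] slide [-0.     -0.0045  0.0188] rot [ 0.0004 -0.0005 -0.0005] w 59.87592694572148 9.999945759773254 t 39.6
```

carry_out(rotation=[[0,0,0],[0,0,0],[0,0,0],[0,0,0],[0,0,0],[0,0,0]], slide=[[0,-0.004,0.005],[0,0,0.005],[0,0,0.004],[0,0,0.004],[0,0,0.002],[0,0,0]], claw=[0,0,0,0,0,0])

```text
time: 40.35
position: [512.3, -339.7, 153.2]
orientation: [1.0, -0.001, 0.0, 0.0]
wrist_force: [-0.9, 1.7, 4.2]
width: 59.6
grip_force: 10.0
```

```bash
python3 go.py 512.6 -339.8 94.4 0; python3 -c "
from h import *
print(ctrl.get_state()['wrist_force'])"
```

```text
grasp [ 512.3178 -339.6865   94.4172] slide [0.001  0.0004 0.0001] rot [ 0.     -0.0001 -0.0005] w 59.63332580685492 10.000218898057938 t 40.35
[-0.9  1.7  4.2]
```

Contact (4 N up). Release, then retreat.

carry_out(rotation=[[0,0,0],[0,0,0],[0,0,0],[0,0,0],[0,0,0],[0,0,0],[0,0,0],[0,0,0]], slide=[[0,0,0],[0,0,0],[0,0,0],[0,0,0],[0,0,0],[0,0,0],[0,0,0],[0,0,0]], claw=[0.3,0.35,0.45,0.6,0.8,1,1,1])

```text
time: 41.35
position: [512.2, -339.6, 152.7]
orientation: [1.0, -0.0, -0.0, -0.0]
wrist_force: [1.2, 0.3, -0.4]
width: 94.6
grip_force: 0.0
```

carry_out(rotation=[[0,0,0],[0,0,0],[0,0,0],[0,0,0],[0,0,0],[0,0,0],[0,0,0],[0,0,0]], slide=[[0,0,-0.03],[0,0,-0.06],[0,0,-0.07],[0,0,-0.08],[0,0,-0.08],[0,0,-0.04],[0,0,0],[0,0,0]], claw=[1,1,1,1,1,1,1,1])

```text
time: 42.35
position: [511.9, -339.3, 259.8]
orientation: [1.0, -0.001, -0.001, -0.0]
wrist_force: [-0.3, -0.1, -1.4]
width: 95.4
grip_force: 0.0
```

carry_out(rotation=[[0,0,-0.087],[0,0,-0.087],[0,0,-0.087],[0,0,-0.087],[0,0,-0.087],[0,0,-0.087],[0,0,-0.087],[0,0,-0.087]], slide=[[0,0,0],[0,0,0],[0,0,0],[0,0,0],[0,0,0],[0,0,0],[0,0,0],[0,0,0]], claw=[1,1,1,1,1,1,1,1])

```text
time: 43.35
position: [511.7, -339.2, 258.9]
orientation: [0.766, 0.643, -0.0, -0.001]
wrist_force: [0.2, 0.1, -0.9]
width: 94.9
grip_force: 0.0
```

carry_out(rotation=[[0,0,-0.089],[0,0,0],[0,0,0]], slide=[[0,0,0],[0,0,0],[0,0,0]], claw=[1,1,1])

```text
time: 43.72
position: [512.0, -339.4, 259.8]
orientation: [0.709, 0.706, -0.0, -0.001]
wrist_force: [1.1, -1.2, -0.5]
width: 94.9
grip_force: 0.0
```

```bash
python3 go.py 498.2 276 200 90; python3 - <<'E'
from h import *
W=camera("wrist");cv2.imwrite("pics/w4.png",W["img"][:,:,::-1])
Rw=R.from_quat(W["orientation"])
for p in((512,-339.5,72),(512,-339.5,88)):
    d=Rw.inv().apply(np.array(p)-W["position"]);h=np.hypot(*d[:2]);th=np.arctan2(h,d[2]);print(W["cx"]+W["fx"]*th*d[0]/h,W["cy"]+W["fy"]*th*d[1]/h)
S=camera("scene");crop(S,165,120,255,200,6,"pics/s4.png")
W["fish"]=1
for c,z in((W,88),(S,88)):
  for k in nets.silhouettes("dish",c)[:5]:
    ys,xs=np.nonzero(k["region"]);print(round(k["p"],2),len(xs),xs.mean(),ys.mean(),atz(c,(xs.mean(),ys.mean()),z))
E
```

```text
grasp [ 511.9232 -339.391   201.0498] slide [ 2.0513 -0.0548  0.0054] rot [-0.0005 -0.0004 -0.0022] w 94.87174762367755 0.0 t 43.725
320.42993809890584 190.18542211287553
320.38905209416095 194.78072591881056
0.92 1720 485.5406976744186 60.03488372093023 [ 665.6 -211.    88. ]
0.91 3430 321.6206997084548 193.88571428571427 [ 513.1 -338.7   88. ]
0.78 331 207.45317220543808 155.71601208459214 [ 515.7 -336.6   88. ]
0.65 403 232.87344913151364 245.2754342431762 [ 740.4 -166.1   88. ]
0.63 329 331.5927051671733 168.88753799392097 [458.1  -7.6  88. ]
0.33 2851 452.75552437741146 244.79305506839705 [583.5 330.8  88. ]
```

View pics/s4.png

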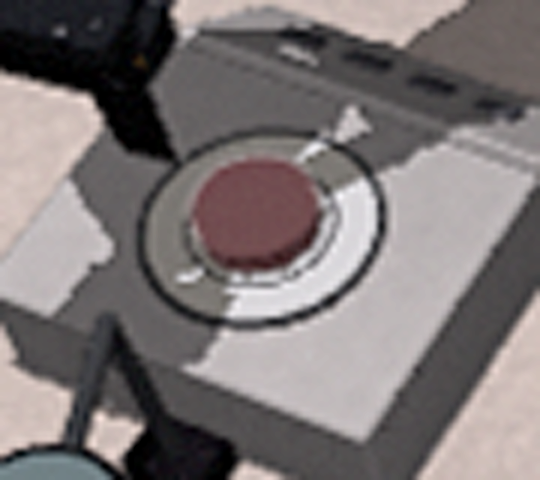

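The dish lies flat inside the ring (crop centre (257,215)), and the wrist view puts it at (513,-339). Now the containers go back, starting with the jar.

carry_out(rotation=[[0,0,-0.002],[0,0,0],[0,0,0],[0,0,0],[0,0,0],[0,0,0],[0,0,0],[0,0,0]], slide=[[0.08,-0.002,0],[0.15,-0.004,0],[0.17,-0.005,0],[0.17,-0.005,0],[0.17,-0.005,0],[0.17,-0.005,0],[0.17,-0.005,0],[0.17,-0.005,0]], claw=[1,1,1,1,1,1,1,1], squeeze=20)

```text
time: 44.92
position: [499.7, 37.9, 260.9]
orientation: [0.706, 0.708, 0.0, 0.0]
wrist_force: [0.5, 0.6, -0.1]
width: 95.1
grip_force: 0.0
```

carry_out(rotation=[[0,0,0],[0,0,0],[0,0,0],[0,0,0],[0,0,0],[0,0,0],[0,0,0],[0,0,0]], slide=[[0.17,-0.005,0],[0.17,-0.005,0],[0.17,-0.003,0],[0.15,-0.002,0],[0.1,-0.002,0],[0.041,0,0],[0,0,0],[0,0,0]], claw=[1,1,1,1,1,1,1,1])

```text
time: 45.92
position: [495.0, 274.8, 260.6]
orientation: [0.707, 0.708, -0.0, 0.0]
wrist_force: [0.9, -0.2, -0.4]
width: 94.9
grip_force: 0.0
```

```bash
python3 go.py 498.6 276 68.3 90
```

```text
grasp [494.9648 274.7879 201.8365] slide [0.0041 0.0122 0.4451] rot [-0.0001  0.0002  0.0007] w 94.91952710982417 0.0 t 45.925
```

carry_out(rotation=[[0,0,0],[0,0,0],[0,0,0],[0,0,0],[0,0,0],[0,0,0],[0,0,0],[0,0,0]], slide=[[0.004,0.012,0.04],[0,0,0.08],[0,0,0.08],[0,0,0.08],[0,0,0.08],[0,0,0.06],[0,0,0.022],[0,0,0]], claw=[1,1,1,1,1,1,1,1])

```text
time: 46.92
position: [498.7, 276.7, 127.9]
orientation: [0.706, 0.708, -0.0, -0.0]
wrist_force: [0.1, 0.6, 0.3]
width: 94.9
grip_force: 0.0
```

carry_out(rotation=[[0,0,0],[0,0,0],[0,0,0],[0,0,0],[0,0,0],[0,0,0],[0,0,0],[0,0,0]], slide=[[0,0,0],[0,0,0],[0,0,0],[0,0,0],[0,0,0],[0,0,0],[0,0,0],[0,0,0]], claw=[0.4,0.3,0.2,0.1,0,-0.1,-0.2,-0.3])

```text
time: 47.92
position: [498.7, 276.9, 128.2]
orientation: [0.706, 0.708, 0.0, 0.0]
wrist_force: [1.2, -0.3, 0.5]
width: 51.5
grip_force: 20.0
```

carry_out(rotation=[[0,0,0],[0,0,0],[0,0,0],[0,0,0],[0,0,0],[0,0,0],[0,0,0],[0,0,0]], slide=[[0,0,-0.03],[0,0,-0.06],[0,0,-0.07],[0,0,-0.07],[0,0,-0.07],[0,0,-0.06],[0,0,-0.05],[0,0,-0.03]], claw=[-0.3,-0.3,-0.3,-0.3,-0.3,-0.3,-0.3,-0.3])

```text
time: 48.92
position: [498.8, 276.9, 261.2]
orientation: [0.706, 0.708, 0.0, 0.0]
wrist_force: [-0.4, -0.6, -1.9]
width: 52.1
grip_force: 20.0
```

```bash
python3 go.py 584.4 -58.3 200 90
```

```text
grasp [498.8586 276.9539 202.4255] slide [-1.1181  0.2828  0.0079] rot [ 0.0004 -0.0002  0.0011] w 52.08154635267403 19.99916598200798 t 48.925
```

carry_out(rotation=[[0,0,0.001],[0,0,0],[0,0,0],[0,0,0],[0,0,0],[0,0,0],[0,0,0],[0,0,0]], slide=[[-0.06,0.02,0],[-0.12,0.03,0],[-0.18,0.04,0],[-0.195,0.05,0],[-0.195,0.05,0],[-0.17,0.04,0],[-0.12,0.033,0],[-0.075,0.02,0]], claw=[-0.3,-0.3,-0.3,-0.3,-0.3,-0.3,-0.3,-0.3])

```text
time: 49.92
position: [583.3, -60.2, 259.0]
orientation: [0.708, 0.706, -0.001, -0.001]
wrist_force: [0.6, 0.6, -1.6]
width: 51.5
grip_force: 20.0
```

carry_out(rotation=[[0,0,0],[0,0,0]], slide=[[0,0,0],[0,0,0]], claw=[-0.3,-0.3])

```text
time: 50.18
position: [583.3, -57.0, 259.6]
orientation: [0.707, 0.707, -0.0, -0.001]
wrist_force: [0.1, -0.0, -1.2]
width: 51.9
grip_force: 20.0
```

```bash
python3 go.py 584.4 -57.4 68.6 90
```

```text
grasp [583.2568 -56.9474 200.8479] slide [-0.0017  0.004   0.4408] rot [-0.0005 -0.0003  0.0003] w 51.90919638983214 19.999268800020218 t 50.175
```

carry_out(rotation=[[0,0,0],[0,0,0],[0,0,0],[0,0,0],[0,0,0],[0,0,0],[0,0,0],[0,0,0]], slide=[[0,0.003,0.06],[0,0,0.08],[0,0,0.08],[0,0,0.08],[0,0,0.07],[0,0,0.04],[0,0,0.02],[0,0,0.006]], claw=[-0.3,-0.3,-0.3,-0.3,-0.3,-0.3,-0.3,-0.3])

```text
time: 51.18
position: [584.8, -57.6, 129.4]
orientation: [0.707, 0.707, 0.0, 0.0]
wrist_force: [1.0, 0.9, -0.9]
width: 51.9
grip_force: 20.0
```

carry_out(rotation=[[0,0,0],[0,0,0],[0,0,0],[0,0,0],[0,0,0],[0,0,0],[0,0,0],[0,0,0]], slide=[[0,0,0],[0,0,0],[0,0,0],[0,0,0],[0,0,0],[0,0,0],[0,0,0],[0,0,0]], claw=[-0.3,-0.3,0.15,0.3,0.5,0.7,1,1])

```text
time: 52.18
position: [584.5, -57.6, 129.2]
orientation: [0.707, 0.707, -0.0, -0.0]
wrist_force: [-0.2, -0.1, 0.4]
width: 93.3
grip_force: 0.0
```

carry_out(rotation=[[0,0,0],[0,0,0],[0,0,0],[0,0,0],[0,0,0],[0,0,0],[0,0,0],[0,0,0]], slide=[[0,0,-0.03],[0,0,-0.07],[0,0,-0.08],[0,0,-0.08],[0,0,-0.08],[0,0,-0.07],[0,0,-0.03],[0,0,0]], claw=[1,1,1,1,1,1,1,1])

```text
time: 53.18
position: [584.8, -57.7, 262.2]
orientation: [0.707, 0.707, 0.0, 0.001]
wrist_force: [-0.5, 0.4, -0.3]
width: 95.0
grip_force: 0.0
```

```bash
python3 go.py 498.2 398.1 200 90
```

```text
grasp [584.8844 -57.6774 203.4082] slide [ 1.5193 -0.2884  0.0106] rot [0.0007 0.0001 0.0001] w 95.02533806054294 0.0 t 53.175
```

carry_out(rotation=[[0,0,0],[0,0,0],[0,0,0],[0,0,0],[0,0,0],[0,0,0],[0,0,0],[0,0,0]], slide=[[0.08,-0.018,0],[0.14,-0.03,0],[0.18,-0.03,0],[0.18,-0.03,0],[0.18,-0.03,0],[0.18,-0.03,0],[0.18,-0.03,0],[0.17,-0.03,0]], claw=[1,1,1,1,1,1,1,1])

```text
time: 54.18
position: [515.0, 330.9, 259.7]
orientation: [0.707, 0.707, -0.001, -0.0]
wrist_force: [0.3, -0.6, -0.6]
width: 95.0
grip_force: 0.0
```

carry_out(rotation=[[0,0,0],[0,0,0],[0,0,0],[0,0,0],[0,0,0]], slide=[[0.13,-0.03,0],[0.07,-0.02,0],[0.03,-0.01,0],[0,0,0],[0,0,0]], claw=[1,1,1,1,1])

```text
time: 54.8
position: [498.5, 397.3, 261.3]
orientation: [0.707, 0.707, -0.0, 0.0]
wrist_force: [-0.0, 0.5, 0.0]
width: 95.0
grip_force: 0.0
```

```bash
python3 go.py 498.2 398.1 68.6 90
```

```text
grasp [498.5059 397.3063 202.4554] slide [ 0.0027 -0.001   0.4462] rot [ 0.      0.0002 -0.0005] w 94.95827414903316 0.0 t 54.8
```

carry_out(rotation=[[0,0,0],[0,0,0],[0,0,0],[0,0,0],[0,0,0],[0,0,0],[0,0,0],[0,0,0]], slide=[[0,0,0.04],[0,0,0.08],[0,0,0.08],[0,0,0.08],[0,0,0.08],[0,0,0.06],[0,0,0.024],[0,0,0]], claw=[1,1,1,1,1,1,1,1])

```text
time: 55.8
position: [498.1, 398.2, 127.8]
orientation: [0.707, 0.707, -0.0, -0.0]
wrist_force: [-0.1, -1.0, -0.1]
width: 94.8
grip_force: 0.0
```

carry_out(rotation=[[0,0,0],[0,0,0],[0,0,0],[0,0,0],[0,0,0],[0,0,0],[0,0,0],[0,0,0]], slide=[[0,0,0],[0,0,0],[0,0,0],[0,0,0],[0,0,0],[0,0,0],[0,0,0],[0,0,0]], claw=[0.3,0.1,0,-0.1,-0.2,-0.3,-0.4,-0.5])

```text
time: 56.8
position: [498.1, 398.4, 128.1]
orientation: [0.707, 0.707, 0.0, 0.0]
wrist_force: [0.9, 0.1, 0.3]
width: 43.9
grip_force: 20.0
```

carry_out(rotation=[[0,0,0],[0,0,0],[0,0,0],[0,0,0],[0,0,0],[0,0,0],[0,0,0],[0,0,0]], slide=[[0,0,-0.03],[0,0,-0.06],[0,0,-0.07],[0,0,-0.07],[0,0,-0.07],[0,0,-0.06],[0,0,-0.05],[0,0,-0.03]], claw=[-0.5,-0.5,-0.5,-0.5,-0.5,-0.5,-0.5,-0.5])

```text
time: 57.8
position: [498.2, 398.5, 261.2]
orientation: [0.707, 0.707, 0.0, 0.0]
wrist_force: [0.7, 0.4, -1.8]
width: 44.0
grip_force: 20.0
```

```bash
python3 go.py 599.2 66.5 200 90
```

```text
grasp [498.2399 398.4842 202.4395] slide [-1.1066  0.3364  0.0078] rot [ 0.0003 -0.0002  0.0001] w 44.01667957967913 19.98594045639038 t 57.8
```

carry_out(rotation=[[0,0,0],[0,0,0],[0,0,0],[0,0,0],[0,0,0],[0,0,0],[0,0,0],[0,0,0]], slide=[[-0.06,0.028,0],[-0.12,0.04,0],[-0.18,0.05,0],[-0.19,0.05,0],[-0.19,0.05,0],[-0.17,0.05,0],[-0.125,0.04,0],[-0.07,0.03,0]], claw=[-0.5,-0.5,-0.5,-0.5,-0.5,-0.5,-0.5,-0.5])

```text
time: 58.8
position: [599.5, 64.1, 259.0]
orientation: [0.708, 0.706, -0.001, -0.001]
wrist_force: [-0.1, -0.2, -2.6]
width: 43.8
grip_force: 20.0
```

carry_out(rotation=[[0,0,0],[0,0,0],[0,0,0]], slide=[[0,0,0],[0,0,0],[0,0,0]], claw=[-0.5,-0.5,-0.5])

```text
time: 59.18
position: [599.2, 68.1, 259.9]
orientation: [0.706, 0.708, -0.0, -0.0]
wrist_force: [0.2, 0.3, -2.8]
width: 43.6
grip_force: 20.0
```

```bash
python3 go.py 599.2 66.8 68.4 90
```

```text
grasp [599.1591  68.0919 201.0916] slide [-0.0044  0.0002  0.4423] rot [-0.0002 -0.0001  0.001 ] w 43.638203352481604 19.9862739443779 t 59.175
```

carry_out(rotation=[[0,0,0],[0,0,0],[0,0,0],[0,0,0],[0,0,0],[0,0,0],[0,0,0],[0,0,0]], slide=[[0,0,0.06],[0,0,0.08],[0,0,0.08],[0,0,0.08],[0,0,0.07],[0,0,0.04],[0,0,0.02],[0,0,0.008]], claw=[-0.5,-0.5,-0.5,-0.5,-0.5,-0.5,-0.5,-0.5])

```text
time: 60.18
position: [599.9, 66.9, 128.9]
orientation: [0.707, 0.707, 0.0, 0.0]
wrist_force: [0.5, 0.2, -2.2]
width: 44.1
grip_force: 20.0
```

carry_out(rotation=[[0,0,0],[0,0,0],[0,0,0],[0,0,0],[0,0,0],[0,0,0],[0,0,0],[0,0,0]], slide=[[0,0,0],[0,0,0],[0,0,0],[0,0,0],[0,0,0],[0,0,0],[0,0,0],[0,0,0]], claw=[-0.5,-0.5,0,0.2,0.4,0.7,1,1])

```text
time: 61.18
position: [599.5, 66.9, 128.7]
orientation: [0.707, 0.707, -0.0, -0.0]
wrist_force: [-0.6, -1.2, 0.1]
width: 90.9
grip_force: 0.0
```

carry_out(rotation=[[0,0,0],[0,0,0],[0,0,0],[0,0,0],[0,0,0],[0,0,0],[0,0,0],[0,0,0]], slide=[[0,0,-0.03],[0,0,-0.07],[0,0,-0.08],[0,0,-0.08],[0,0,-0.08],[0,0,-0.07],[0,0,-0.03],[0,0,0]], claw=[1,1,1,1,1,1,1,1])

```text
time: 62.18
position: [599.8, 66.9, 261.7]
orientation: [0.707, 0.707, 0.001, 0.001]
wrist_force: [0.1, -0.0, -0.7]
width: 95.2
grip_force: 0.0
```

```bash
python3 go.py 497.8 337.6 200 90
```

```text
grasp [599.8805  66.9115 202.8567] slide [ 0.9024 -0.3398  0.0091] rot [ 0.0007 -0.      0.0001] w 95.211932250289 0.0 t 62.175
```

Now the tall bottle.

carry_out(rotation=[[0,0,0],[0,0,0],[0,0,0],[0,0,0],[0,0,0],[0,0,0],[0,0,0],[0,0,0]], slide=[[0.06,-0.03,0],[0.13,-0.05,0],[0.16,-0.06,0],[0.17,-0.06,0],[0.16,-0.06,0],[0.12,-0.05,0],[0.07,-0.03,0],[0.032,0,0]], claw=[1,1,1,1,1,1,1,1])

```text
time: 63.18
position: [495.6, 339.0, 259.3]
orientation: [0.706, 0.708, -0.001, -0.0]
wrist_force: [-0.2, -0.5, 0.7]
width: 95.1
grip_force: 0.0
```

carry_out(rotation=[[0,0,0],[0,0,0],[0,0,0]], slide=[[0,0,0],[0,0,0],[0,0,0]], claw=[1,1,1])

```text
time: 63.55
position: [497.8, 336.7, 260.6]
orientation: [0.708, 0.707, -0.0, 0.0]
wrist_force: [-0.2, 0.9, 0.2]
width: 94.8
grip_force: 0.0
```

```bash
python3 go.py 497.8 337.6 69 90
```

```text
grasp [497.8257 336.7013 201.7954] slide [ 0.003  -0.0001  0.4427] rot [-0.0001  0.0001 -0.0006] w 94.787954939113 0.0 t 63.55
```

carry_out(rotation=[[0,0,0],[0,0,0],[0,0,0],[0,0,0],[0,0,0],[0,0,0],[0,0,0],[0,0,0]], slide=[[0,0,0.04],[0,0,0.08],[0,0,0.08],[0,0,0.08],[0,0,0.08],[0,0,0.06],[0,0,0.022],[0,0,0]], claw=[1,1,1,1,1,1,1,1])

```text
time: 64.55
position: [497.5, 337.4, 127.8]
orientation: [0.707, 0.707, -0.0, -0.0]
wrist_force: [-0.2, 0.4, 0.6]
width: 95.3
grip_force: 0.0
```

carry_out(rotation=[[0,0,0],[0,0,0],[0,0,0],[0,0,0],[0,0,0],[0,0,0],[0,0,0],[0,0,0]], slide=[[0,0,0],[0,0,0],[0,0,0],[0,0,0],[0,0,0],[0,0,0],[0,0,0],[0,0,0]], claw=[0.3,0.1,0,-0.1,-0.2,-0.3,-0.4,-0.5])

```text
time: 65.55
position: [497.5, 337.5, 128.0]
orientation: [0.707, 0.707, 0.0, 0.0]
wrist_force: [0.1, -1.0, -0.5]
width: 39.6
grip_force: 20.0
```

carry_out(rotation=[[0,0,0],[0,0,0],[0,0,0],[0,0,0],[0,0,0],[0,0,0],[0,0,0],[0,0,0]], slide=[[0,0,-0.03],[0,0,-0.06],[0,0,-0.07],[0,0,-0.07],[0,0,-0.07],[0,0,-0.06],[0,0,-0.05],[0,0,-0.03]], claw=[-0.5,-0.5,-0.5,-0.5,-0.5,-0.5,-0.5,-0.5])

```text
time: 66.55
position: [497.6, 337.5, 261.2]
orientation: [0.707, 0.707, 0.0, 0.0]
wrist_force: [-0.2, -0.5, -1.2]
width: 39.4
grip_force: 20.0
```

```bash
python3 go.py 562.4 6.7 200 90
```

```text
grasp [497.6928 337.5666 202.436 ] slide [-1.1029  0.2156  0.0079] rot [ 0.0004 -0.0002  0.0001] w 39.43985449645342 19.971627174527384 t 66.55
```

carry_out(rotation=[[0,0,0],[0,0,0],[0,0,0],[0,0,0],[0,0,0],[0,0,0],[0,0,0],[0,0,0]], slide=[[-0.06,0.014,0],[-0.12,0.03,0],[-0.18,0.034,0],[-0.19,0.034,0],[-0.19,0.033,0],[-0.17,0.03,0],[-0.12,0.025,0],[-0.072,0.016,0]], claw=[-0.5,-0.5,-0.5,-0.5,-0.5,-0.5,-0.5,-0.5])

```text
time: 67.55
position: [561.6, 3.9, 258.8]
orientation: [0.708, 0.706, -0.001, -0.001]
wrist_force: [0.5, 0.0, -1.9]
width: 39.6
grip_force: 20.0
```

carry_out(rotation=[[0,0,0],[0,0,0],[0,0,0],[0,0,0]], slide=[[0,0,0],[0,0,0],[0,0,0],[0,0,0]], claw=[-0.5,-0.5,-0.5,-0.5])

```text
time: 68.05
position: [562.2, 7.6, 260.0]
orientation: [0.707, 0.708, -0.0, -0.0]
wrist_force: [-0.4, -0.7, -2.6]
width: 39.6
grip_force: 20.0
```

```bash
python3 go.py 562.4 6.7 68.6 90
```

```text
grasp [562.1688   7.6008 201.2225] slide [-0.003   0.0008  0.4421] rot [-0.0001 -0.      0.0007] w 39.63818134183182 19.97160992701538 t 68.05
```

carry_out(rotation=[[0,0,0],[0,0,0],[0,0,0],[0,0,0],[0,0,0],[0,0,0],[0,0,0],[0,0,0]], slide=[[0,0,0.06],[0,0,0.08],[0,0,0.08],[0,0,0.08],[0,0,0.07],[0,0,0.04],[0,0,0.02],[0,0,0.009]], claw=[-0.5,-0.5,-0.5,-0.5,-0.5,-0.5,-0.5,-0.5])

```text
time: 69.05
position: [562.5, 6.9, 128.4]
orientation: [0.707, 0.707, 0.0, 0.0]
wrist_force: [0.4, 0.5, -2.2]
width: 39.6
grip_force: 20.0
```

carry_out(rotation=[[0,0,0],[0,0,0],[0,0,0],[0,0,0],[0,0,0],[0,0,0],[0,0,0],[0,0,0]], slide=[[0,0,0],[0,0,0],[0,0,0],[0,0,0],[0,0,0],[0,0,0],[0,0,0],[0,0,0]], claw=[-0.5,-0.5,0,0.2,0.4,0.7,1,1])

```text
time: 70.05
position: [562.3, 6.9, 128.4]
orientation: [0.707, 0.707, -0.0, -0.0]
wrist_force: [0.5, 0.1, -0.5]
width: 90.9
grip_force: 0.0
```

carry_out(rotation=[[0,0,0],[0,0,0],[0,0,0],[0,0,0],[0,0,0],[0,0,0],[0,0,0],[0,0,0]], slide=[[0,0,-0.03],[0,0,-0.07],[0,0,-0.08],[0,0,-0.08],[0,0,-0.08],[0,0,-0.09],[0,0,-0.08],[0,0,-0.04]], claw=[1,1,1,1,1,1,1,1])

```text
time: 71.05
position: [562.9, 6.9, 295.8]
orientation: [0.707, 0.707, 0.001, 0.001]
wrist_force: [-0.2, 0.5, -0.4]
width: 95.1
grip_force: 0.0
```

carry_out(rotation=[[0,0,0],[0,0,0],[0,0,0],[0,0,0],[0,0,0],[0,0,0],[0,0,0],[0,0,0]], slide=[[0,-0.06,0],[0,-0.12,0],[0,-0.14,0],[0,-0.14,0],[0,-0.12,0],[0,-0.06,0],[0,0,0],[0,0,0]], claw=[1,1,1,1,1,1,1,1])

```text
time: 72.05
position: [370.8, 6.8, 293.4]
orientation: [0.707, 0.707, 0.0, 0.0]
wrist_force: [0.8, -0.4, -1.0]
width: 94.9
grip_force: 0.0
```

```bash
python3 - <<'E'
from h import *
S=camera("scene");crop(S,150,120,390,280,3,"pics/s5.png")
print(ctrl.get_state()["position"],ctrl.get_state()["wrist_force"])
for t,z in(("tall_bottle",66),("square_bottle",54),("jar",48)):
    for k in nets.silhouettes(t,S)[:2]:
        ys,xs=np.nonzero(k["region"]);print(t,round(k["p"],2),len(xs),xs.min(),xs.max(),ys.min(),ys.max())
E
```

```text
[370.9   6.8 293.4] [ 0.3 -0.5  0.3]
tall_bottle 0.69 490 317 334 191 224
tall_bottle 0.32 4316 265 376 181 275
square_bottle 0.75 4787 408 499 199 276
square_bottle 0.63 375 197 219 146 165
jar 0.8 579 288 308 194 227
```

View pics/s5.png

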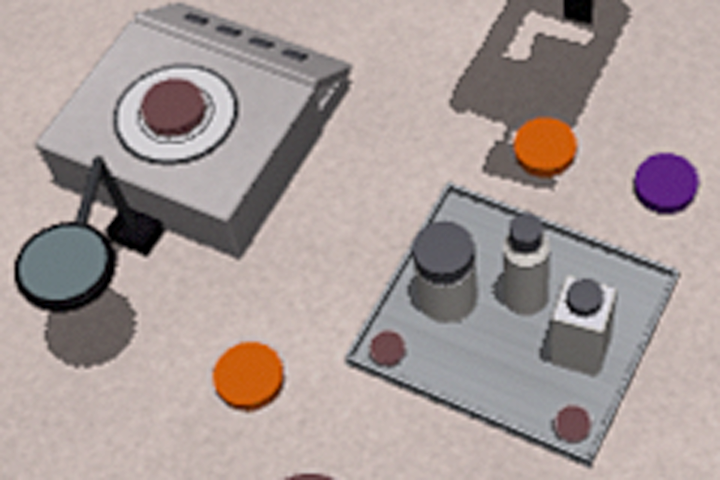

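The tall bottle and jar silhouettes match the start boxes (317-334 × 191-224 and 288-308 × 194-227). The square bottle's cap, at crop (584,296), is scene (344.5,218.5), against (344.5,217.5) at the start. The dish is in the ring at crop (173,106), and nothing is being touched. Handing in.

```bash
python3 -c "
from station import ctrl
print(ctrl.job_done())"
```

```text
the job is handed in; nothing more can be done
None
```

I handed the job in at about 72 s: in the last picture the dish lies in the ring on the lit plate, and the tall bottle, square bottle and jar stand upright back where they were, all released. The hand-in returned no verdict.

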